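# Hang the pick caddy back on its hinge pin

### The job

The white ceramic pick caddy has been washed and set back loosely in its oak stand. Push it back against the stop rail so that its hinge holes line up with those in the stand, then slide the brass hinge pin in from the right-hand side (as seen from the robot) through both cheeks of the stand and both caddy lugs until its square grip is against the cheek, and let go, leaving the caddy upright on its pin. Do not knock over or shove aside the glasses, cups, bottle and tray around it.

Things in the scene. Friction and masses are not known exactly. Their poses are not given: they have to be found in the camera images.
- stand: Fixed dark oak stand, open in front (-x) and behind. Origin: on the trolley top under its middle, z up. Plinth x -75..+60, y -60..+60 mm, 35 high; the caddy stands on it. Two upright cheeks 14 mm thick: x -27..+55, inner faces at y -46 and +46, outer at -60 and +60, z 35..165. In each a 12 mm hole along y at x -11, z 49.
- stand_stop (a point): Middle of the front face of the stop rail that joins the cheeks at the back of the stand (stand x +45, z 82; the rail is 24 mm high). With its back against it the caddy's holes line up with the stand's; the caddy's origin is then at stand x +9.
- stand_shelf (a point): Middle of the top face of the oak shelf over the stand (stand x +22.5, z 180). Shelf 75 x 192 x 15 mm: x -15..+60, y -96..+96, underside z 165; it overhangs each cheek, and so the pin's grip, by 36 mm. Two tumblers stand on it.
- stand_hole_r (a point): Centre of the brass-bushed mouth of the pin hole in the outer face of the right cheek (the stand's -y side), where the pin goes in; axes as the stand's, the hole runs along +y.
- stand_hole_l (a point): Centre of the mouth of the pin hole in the outer face of the left cheek (+y side), where the nose of the pin comes out.
- caddy: Loose white ceramic caddy, about 450 g: open trough, x -36 (front) to +36, 80 wide in y, z 22..105 mm, wall 6, steel picks in it (part of it) up to z 117. Origin: centre of its underside, on the plinth 35 mm above the trolley top. A foot under its back. It starts 23 to 43 mm too far forward, slightly skewed, and slides on the plinth, 6 mm free of each cheek.
- caddy_hole_r (a point): Centre of the outer mouth of the right lug's hole. Two ceramic lugs of 28 mm diameter stand under the caddy's front, y -40..-22 and +22..+40 mm, each with a 12 mm hole along y at caddy x -20, z 14.
- caddy_hole_l (a point): Centre of the outer mouth of the left lug's hole (caddy +y side).
- pin: Loose brass hinge pin, about 230 g, lying level on a flat of its grip (axis 11 mm up). +x runs from grip to nose. Origin: on its axis at the shoulder, the front face of the grip. Square grip 22 x 22 mm, 50 long (x -50..0); round shaft of 8 mm diameter, x 0..+134, the last 10 mm tapering to 3 mm. It balances about 15 mm behind the shoulder.
- pin_nose (a point): The tip of the pin's nose, on its axis, 134 mm ahead of the shoulder.
- jug: Glass cocktail jug, 100 mm across, 185 mm high, handle on its +y side; origin under its centre. Leave alone.
- julep_cup: Steel julep cup, 82 mm across the rim, 95 mm high; origin under its centre. Leave alone.
- ice_tray: Grey silicone ice tray of eight cells, 95 x 160 x 30 mm high (y the long way); origin under its centre. Leave alone.
- swing_bottle: Closed green glass bottle with a wire swing-top clip, 76 mm across, 263 mm high; origin under its centre. Leave alone.
- jigger: Steel hourglass jigger, 44 mm across, 75 mm high; origin under its centre. Leave alone.
- tumbler_a: Glass tumbler, 60 mm across, 75 mm high, on the right half of the stand's shelf; origin under its centre. Leave alone.
- tumbler_b: The same, on the left half of the shelf. Leave alone.
There are look-alikes about, which are no part of the job. There is more than one size of the pin; the one meant has the size given above. What is shaped like the caddy but purple is not meant.

How it is judged:
On the way:
1. the caddy stands back against the stop rail, upright, both its holes in line with the stand's (within 4.5 mm fore and aft) (x of caddy_hole_r in the frame of stand between -0.0155 and -0.0065 m and x of caddy_hole_l in the frame of stand between -0.0155 and -0.0065 m and angle between caddy's own z axis and vertical below 0.06 rad), for 0.2 s.
At the end, for the whole second after the job is handed in: Pin from the right through both cheeks and lugs: shoulder within 6 mm of the right cheek, nose 6 mm or more out of the left, both ends within 5 mm of the stand's hole axis, caddy holes within 4 mm of the pin's axis, caddy upright within 7 degrees; all released, at rest, nothing else disturbed (x of pin_nose in the frame of stand between -0.016 and -0.006 m and z of pin_nose in the frame of stand between 0.044 and 0.054 m and y of pin_nose in the frame of stand above 0.066 m and x of pin in the frame of stand between -0.016 and -0.006 m and z of pin in the frame of stand between 0.044 and 0.054 m and y of pin in the frame of stand between -0.066 and -0.056 m and y of caddy_hole_r in the frame of pin between -0.004 and 0.004 m and z of caddy_hole_r in the frame of pin between -0.004 and 0.004 m and y of caddy_hole_l in the frame of pin between -0.004 and 0.004 m and z of caddy_hole_l in the frame of pin between -0.004 and 0.004 m and angle between caddy's own z axis and vertical below 0.12 rad and linear speed of each of pin, caddy below 0.02 m/s); the robot touches nothing.
It fails at once if a tumbler on the shelf is knocked over (20 degrees) or shoved more than 40 mm (angle between any of tumbler_a, tumbler_b's own z axis and vertical above 0.35 rad or distance of any of tumbler_a, tumbler_b from where it was at the start of the episode above 0.04 m).
It fails at once if a jug, julep cup or jigger is knocked over (20 degrees) or shoved more than 40 mm (angle between any of jug, julep_cup, jigger's own z axis and vertical above 0.35 rad or distance of any of jug, julep_cup, jigger from where it was at the start of the episode above 0.04 m).
It fails at once if a bottle or the ice tray is knocked over (20 degrees) or shoved more than 40 mm (angle between any of swing_bottle, ice_tray's own z axis and vertical above 0.35 rad or distance of any of swing_bottle, ice_tray from where it was at the start of the episode above 0.04 m).
It also fails if it takes over 64 s, if anything falls off the work surface, if the arm or the gripper's body presses on something with over 40 N, if the wrist force passes 120 N, or if a joint passes its speed limit or range.

### The arm

A 7-joint arm with a two-finger parallel gripper is mounted at the origin on the work surface. World frame = base frame: x ahead of the robot, y to its left, z up, the work surface at z = 0. Lengths are in m, angles in rad, forces in N, time in s.
With the tool pointing down it reaches from about 0.4 to 0.9 m from the base axis. Payload 5.6 kg.
Tool frame: the origin (TCP) lies on the centre line of the jaws, within the pads' length; the fingertips stand ahead of it and the grasp point (between the pads) lies 8 mm behind it (bot.tip_reach is the z of the fingertips in the tool frame, in m); z points along the fingers, y is the line along which they close (so a half turn about z gives the same grasp; the last joint's range is limited). The gripper opens to 92 mm and grips with 3 to 60 N. Pads are 20 mm wide; open, the fingers measure 128 mm over their backs; the gripper's body (75 mm by 189 mm) begins 69 mm behind the grasp point.
Start: joints at [1.104, 0.468, -0.012, 1.603, 0.006, 1.071, -0.056], TCP at [0.267, -0.593, 0.226] pointing down, gripper open.
Joint ranges: [-2.53, 2.53], [-0.31, 2.02], [-1.57, 1.55], [0.28, 2.44], [-1.29, 4.43], [0.15, 1.84], [-2.92, 2.92]. Speed limits (rad/s): [2.57, 2.57, 3.14, 3.14, 3.14, 3.14, 3.14].

### API

Orientations are given as a rotation vector (axis times angle).
In Python, from cell import bot, read_camera, calibration, finder gives the robot as it stands.
- The arm moves only by the tool send_rows, never from a script. Its argument "plan" is a list that holds one entry, the list of rows, each a list of 7 numbers: the shift along the tool's x, y, z in m, then the turn, a rotation vector about the tool's x, y, z in rad, then the gripper command: -1 is fully open, 1 is shut, values between are in proportion. A call has exactly 8 rows; each row is the pose to reach, as a shift and turn from the pose commanded when the call began, along the tool's axes at that moment; what a row does not reach only later rows make up. A row lasts 1/8 s, in which the tool goes at most 62.5 mm and 10.7 degrees, less where a joint would pass 70% of its speed; a pose out of reach is approached as far as the arm can. A call with a gripper value outside its range is refused whole. The fingers move at their own pace and stop on an object; "force" is the grip in N (left out, the last holds). Time passes only in rows, so rows that repeat a pose let the fingers close, or fill a call up. It gives the time, the measured TCP pose, the force and the opening at its end, in the units of the state.
- bot.sense(): the state, without advancing time (a new reading comes with each control period).
- read_camera(name): name is "side" or "top" or "wrist"; returns the picture (384x512x3 uint8, red, green, blue); there is no depth.
- calibration(name): a dict with "fx", "fy", "cx", "cy" (pixels), "R" (3x3) and "t" (3): a world point X has camera coordinates R X + t. Camera axes: x right, y down, z forward; pixel columns grow to the right and rows downward; lengths in m; the calibration is good to about 2 mm. A picture is of the moment at which its call begins: read the wrist's pose just before it. calibration takes no time and is no camera call; for the wrist camera it gives the pose at the moment of the call.
- bot.hand_in(): hands the job in, once; it reports no verdict.
Trained networks look in the newest picture that a camera, given by its name, has taken for a name from the list of things; names that differ only in an ending like _2 or _b are one class to them, and where a whole thing is asked for, a point or a joint stands for the part that bears it (a point fixed in the world has none). Each returns a list of dicts, best first, with "p" (0 to 1); they miss things now and then, are a little off and sometimes report something else, mostly with a low value. They report only what shows in the picture. A call takes as long as a camera call. They do not tell look-alikes from the thing itself.
- finder.cut_out(camera, name): "pixels" (384x512 bool, what is visible of it).
- finder.tip_of(camera, name): "xyz" ([x, y, z] in m, in the coordinates of the camera as it stood for that picture, good to about 4 mm: a listed point, or the origin of a listed thing).
The state is a dict: "time": time; "joints": joint angles; "joint_velocities": joint speeds; "effort": joint torques, N m; "ee_pos": TCP position; "tool_rot": TCP orientation; "ft_force": force on the tool from outside, world axes, zero at the start; "moment": the same for the moment, N m; "grip_width": opening from 0.0 (shut) to 1.0 (fully open).
Only numpy, scipy, OpenCV 4.12 (cv2) and the standard library are available. Lean on these libraries where they do the work, as an engineer would, in place of code of your own. Each camera call takes 0.05 s, during which the arm holds its last target. There are 200 camera calls.

## Working session

There is one attempt and no reset: what is moved stays moved. The work goes in short steps, Python scripts to look and compute and a tool call to move; the robot and the scene stay as the last step left them, time stands still between calls to the robot, and variables do not carry over. Pictures are saved under pics/ and viewed, on a budget of 10 in all, crops included, one or two more only if the job needs it, and the job is handed in when it is done.

Besides the shell and the picture viewer there is one more tool, called after "Request:" as name([rows], argument=value, ...), one row to a line, values as JSON. send_rows: Moves the arm, as the interface text tells. Its arguments: {"type":"object","properties":{"plan":{"type":"array"},"force":{"type":"number"}},"required":["plan"]}

```bash
ls; mkdir -p pics
cat > h.py <<'E'
import numpy as np, cv2
from cell import bot, read_camera, calibration, finder
from scipy.spatial.transform import Rotation as Ro
def world(cam,p):
    c=calibration(cam); return np.array(c["R"]).T@(np.array(p)-np.array(c["t"]))
def pix(cam,X):
    c=calibration(cam); q=np.array(c["R"])@np.array(X)+np.array(c["t"]); return np.array([c["fx"]*q[0]/q[2]+c["cx"],c["fy"]*q[1]/q[2]+c["cy"]])
def ray(cam,u,v,z):
    c=calibration(cam); R=np.array(c["R"]);t=np.array(c["t"])
    d=R.T@np.array([(u-c["cx"])/c["fx"],(v-c["cy"])/c["fy"],1]); o=-R.T@t
    return o+d*(z-o[2])/d[2]
def save(cam,name,img=None):
    im=read_camera(cam) if img is None else img
    cv2.imwrite("pics/"+name+".png",im[:,:,::-1]); return im
E
python3 - <<'E'
from h import *
a=save("top","t0");b=save("side","s0")
cv2.imwrite("pics/both.png",np.vstack([a[:,:,::-1],b[:,:,::-1]])[:, :])
for cam in("top","side"):
  c=calibration(cam); print(cam,c["fx"],-np.array(c["R"]).T@c["t"],np.array(c["R"])[2])
  for n in["stand","stand_stop","stand_hole_r","stand_hole_l","caddy","caddy_hole_r","caddy_hole_l","pin","pin_nose","jug","julep_cup","ice_tray","swing_bottle","jigger","tumbler_a"]:
    print(n,[(round(d["p"],2),world(cam,d["xyz"]).round(3).tolist(),pix(cam,world(cam,d["xyz"])).round().tolist()) for d in finder.tip_of(cam,n)[:4]])
print(bot.sense(),bot.tip_reach)
E
```

```text
pics
top 488.40749482442914 [0.25614268 0.0344222  1.3882311 ] [ 0.16514429  0.00903395 -0.98622804]
stand [(0.83, [0.615, 0.116, 0.001], [229.0, 150.0])]
stand_stop []
stand_hole_r [(0.84, [0.599, 0.178, 0.051], [206.0, 151.0]), (0.61, [0.62, 0.059, 0.053], [249.0, 144.0]), (0.53, [0.437, 0.039, 0.003], [255.0, 211.0]), (0.38, [0.735, 0.37, -0.0], [144.0, 110.0])]
stand_hole_l [(0.84, [0.599, 0.178, 0.051], [206.0, 151.0]), (0.61, [0.62, 0.059, 0.053], [249.0, 144.0]), (0.53, [0.437, 0.039, 0.003], [255.0, 211.0]), (0.38, [0.735, 0.37, -0.0], [144.0, 110.0])]
caddy [(0.81, [0.334, 0.284, -0.003], [168.0, 246.0]), (0.63, [0.601, 0.113, 0.035], [230.0, 152.0])]
caddy_hole_r [(0.96, [0.302, 0.254, 0.018], [178.0, 257.0]), (0.79, [0.586, 0.071, 0.047], [244.0, 156.0])]
caddy_hole_l [(0.96, [0.302, 0.254, 0.018], [178.0, 257.0]), (0.79, [0.586, 0.071, 0.047], [244.0, 156.0])]
pin [(0.79, [0.218, -0.323, 0.012], [385.0, 290.0]), (0.68, [0.528, -0.415, 0.006], [413.0, 181.0]), (0.6, [0.436, -0.233, 0.012], [351.0, 212.0])]
pin_nose [(0.69, [0.262, -0.138, 0.018], [319.0, 274.0]), (0.51, [0
[... 2614 characters left out ...]
joints': array([ 1.10400854,  0.4675318 , -0.01158886,  1.60272135,  0.00600594,
        1.07138316, -0.05630625]), 'joint_velocities': array([ 5.82213228e-04,  4.93292622e-06,  1.96013678e-04,  1.83719735e-03,
       -4.95592703e-04, -8.94596249e-04,  1.21873659e-04]), 'effort': array([ 1.43347761e-04, -5.20412707e+01, -1.24567802e-02, -2.44053590e+01,
       -5.66916796e-02,  1.14458625e-02,  1.78818351e-05]), 'ee_pos': array([ 0.26724232, -0.59251934,  0.22556285]), 'tool_rot': array([ 3.07135271e+00,  6.60583227e-01, -7.88651145e-05]), 'ft_force': array([ 0.03763928, -0.1243467 ,  0.24360122]), 'moment': array([0.04706762, 0.00679718, 0.01450658]), 'grip_width': 1.0010236305295803} 0.011
```

View pics/t0.png

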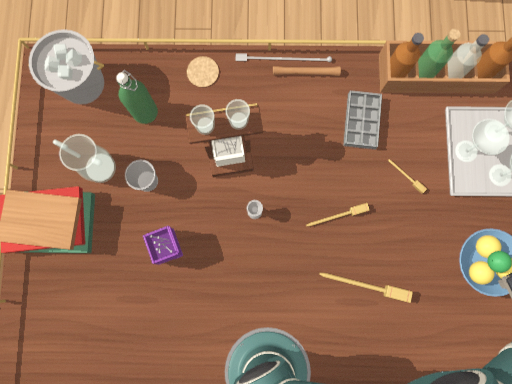

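View pics/s0.png

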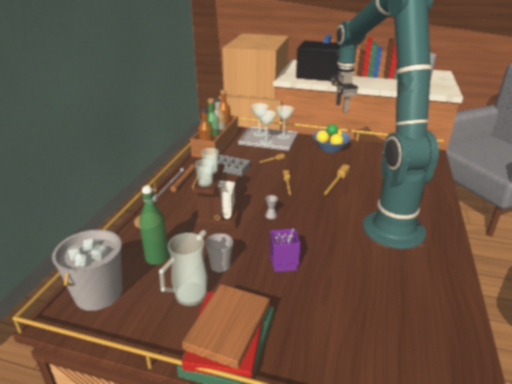

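The networks see three pins. Big at (385,290)–(319,274), about 190 mm. Middle at (351,212)–(304,226), about 139 mm. Small at (413,181)–(387,158), about 98 mm. The middle one fits the 134 mm given. The white caddy is in the stand at (229,150), and the purple one at (162,245) is a decoy. I'll confirm with one crop.

```bash
cat >> h.py <<'E'
def frame(yaw,tilt):
    "tool pointing down, tool x along yaw (deg), then fingers tilted (deg) towards +tool x heading"
    return Ro.from_euler('z',yaw,degrees=True)*Ro.from_euler('x',180,degrees=True)*Ro.from_euler('y',tilt,degrees=True)
def rel(pos,R):
    s=bot.sense(); R0=Ro.from_rotvec(s["tool_rot"])
    return R0.inv().apply(np.array(pos)-s["ee_pos"]).round(4).tolist(), (R0.inv()*R).as_rotvec().round(4).tolist()
E
python3 - <<'E'
from h import *
im=cv2.imread("pics/t0.png")[145:310,295:440]
cv2.imwrite("pics/c1.png",cv2.resize(im,None,fx=3.5,fy=3.5,interpolation=cv2.INTER_CUBIC))
for t in(30,-30): print(frame(10,t).as_matrix().round(2).tolist())
yaw=10; ex=np.array([np.cos(.175),np.sin(.175),0]); S=np.array([.617,.117,0])
p=S-.14*ex; p[2]=.22
print(p,rel(p,frame(yaw,-30)),rel(p,frame(yaw,30)))
E
```

```text
[[0.85, 0.17, 0.49], [0.15, -0.98, 0.09], [0.5, 0.0, -0.87]]
[[0.85, 0.17, -0.49], [0.15, -0.98, -0.09], [-0.5, 0.0, -0.87]]
[0.47913828 0.09262486 0.22      ] ([0.4748, -0.5374, 0.0055], [0.0652, -0.5208, 0.2434]) ([0.4748, -0.5374, 0.0055], [-0.0652, 0.5209, 0.2434])
```

View pics/c1.png

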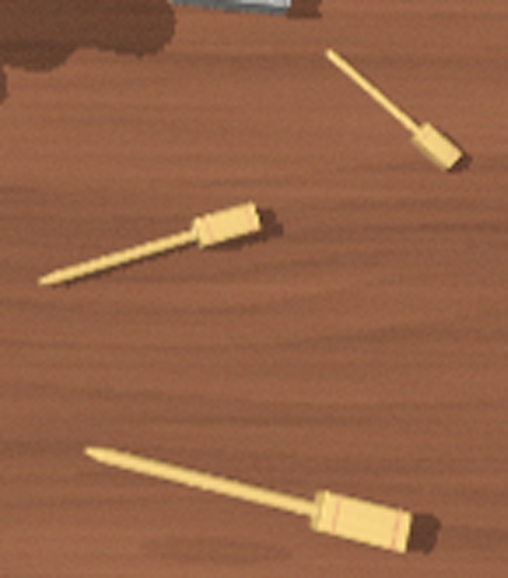

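The crop shows three brass pins: small top right, middle at left centre, large at the bottom. The middle one, with its grip at top-view (351,212), is meant. First the push: I go to the front of the stand.

Request:
send_rows([
  [[0.05, -0.055, 0, 0, 0.05, 0.03, 0.1], [0.1, -0.11, 0, -0.01, 0.13, 0.06, 0.1], [0.15, -0.165, 0, -0.02, 0.2, 0.1, 0.1], [0.2, -0.22, 0, -0.03, 0.28, 0.13, 0.1], [0.24, -0.27, 0, -0.04, 0.34, 0.16, 0.1], [0.28, -0.32, 0, -0.05, 0.4, 0.19, 0.1], [0.32, -0.365, 0, -0.06, 0.46, 0.22, 0.1], [0.36, -0.41, 0, -0.065, 0.52, 0.243, 0.1]],
])

```text
time: 2.6
ee_pos: [0.4139, -0.1129, 0.2261]
tool_rot: [-2.981, -0.26, -0.801]
ft_force: [1.4, 1.6, 1.0]
grip_width: 0.449
```

Run:
```python
from h import *
print(bot.sense()["ee_pos"],rel([.479,.093,.22],frame(10,30)))
```

```text
[ 0.41389983 -0.1129226   0.22608243] ([0.0833, -0.1916, 0.0551], [0.0013, -0.0016, -0.0003])
```

Request:
send_rows([
  [[0.017, -0.038, 0.011, 0, 0, 0, 0.1], [0.034, -0.077, 0.022, 0, 0, 0, 0.1], [0.05, -0.115, 0.033, 0, 0, 0, 0.1], [0.067, -0.153, 0.044, 0, 0, 0, 0.1], [0.083, -0.191, 0.055, 0, 0, 0, 0.1], [0.083, -0.191, 0.055, 0, 0, 0, 0.1], [0.083, -0.191, 0.055, 0, 0, 0, 0.1], [0.083, -0.191, 0.055, 0, 0, 0, 0.1]],
])

```text
time: 3.6
ee_pos: [0.4782, 0.0916, 0.2195]
tool_rot: [-2.98, -0.264, -0.797]
ft_force: [0.5, 0.6, -0.2]
grip_width: 0.449
```

Run:
```python
from h import *
print(bot.sense()["ee_pos"])
save("wrist","w1")
for n in["stand","stand_stop","stand_shelf","stand_hole_r","caddy","caddy_hole_r","tumbler_a","jigger"]:
    print(n,[(round(d["p"],2),world("wrist",d["xyz"]).round(4).tolist(),pix("wrist",world("wrist",d["xyz"])).round().tolist()) for d in finder.tip_of("wrist",n)[:4]])
```

```text
[0.4781795  0.09159274 0.21948766]
stand [(0.3, [0.6415, 0.1163, 0.1803], [258.0, 60.0])]
stand_stop [(0.66, [0.5566, 0.4853, -0.0038], [16.0, 151.0]), (0.35, [0.5248, 0.346, 0.0019], [93.0, 184.0]), (0.21, [0.6518, 0.0851, 0.1785], [292.0, 57.0])]
stand_shelf [(0.62, [0.6437, 0.1176, 0.1814], [256.0, 57.0])]
stand_hole_r [(0.83, [0.621, 0.0537, 0.0503], [299.0, 145.0]), (0.7, [0.6022, 0.1756, 0.0507], [209.0, 143.0])]
caddy [(0.62, [0.5976, 0.1104, 0.0333], [255.0, 158.0]), (0.52, [0.6416, 0.1647, 0.1791], [207.0, 53.0]), (0.5, [0.6509, 0.0865, 0.1719], [290.0, 62.0])]
caddy_hole_r [(0.67, [0.5723, 0.1436, 0.0478], [228.0, 168.0]), (0.66, [0.5899, 0.0656, 0.0472], [287.0, 165.0])]
tumbler_a [(0.97, [0.6527, 0.0836, 0.1738], [293.0, 60.0]), (0.6, [0.6404, 0.1675, 0.1786], [204.0, 54.0]), (0.34, [0.5761, 0.1485, 0.0485], [225.0, 165.0])]
jigger [(0.98, [0.4396, 0.0356, 0.0026], [289.0, 281.0])]
```

View pics/w1.png

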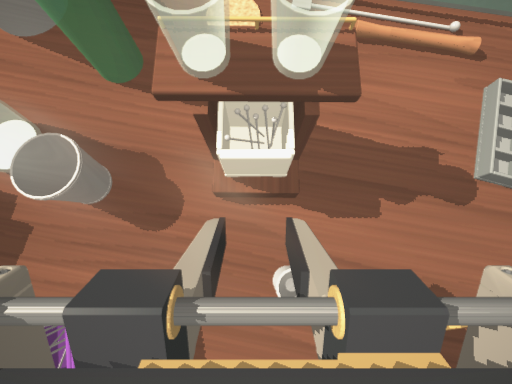

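The wrist view shows the white caddy at (255,140) in front of the shelf edge at row 97. The fingers straddle its centre line, and the jigger at (289,281) is behind them. I work out the stand pose and the start of the push.

```bash
cat >> h.py <<'E'
YAW=10.0; S0=np.array([.6213,.1172,0])
def st(p,yaw=None):
    return S0+Ro.from_euler('z',YAW if yaw is None else yaw,degrees=True).apply(p)
def tost(P): return Ro.from_euler('z',-YAW,degrees=True).apply(np.array(P)-S0)
E
python3 - <<'E'
from h import *
for u,v,z in[(153,97,.165),(360,97,.165),(153,97,.18),(360,97,.18),(212,193,.035),(300,193,.035)]: print(u,v,z,tost(ray("wrist",u,v,z)).round(4))
print(bot.sense()["time"])
print(rel(st([-.11,0,.085]),frame(10,30)), rel(st([-.045,0,.085]),frame(10,30)))
E
```

```text
153 97 0.165 [-0.009   0.0958  0.165 ]
360 97 0.165 [-0.0089 -0.1024  0.165 ]
153 97 0.18 [-0.0182  0.0895  0.18  ]
360 97 0.18 [-0.0181 -0.0959  0.18  ]
212 193 0.035 [-0.0754  0.057   0.035 ]
300 193 0.035 [-0.0754 -0.0635  0.035 ]
4.05
([-0.0363, -0.0015, 0.1342], [0.0003, 0.0009, -0.0]) ([0.0201, -0.0015, 0.1666], [0.0003, 0.0009, -0.0])
```

Request:
send_rows([
  [[-0.007, 0, 0.027, 0, 0, 0, 0.1], [-0.014, 0, 0.054, 0, 0, 0, 0.1], [-0.022, 0, 0.081, 0, 0, 0, 0.1], [-0.029, 0, 0.107, 0, 0, 0, 0.1], [-0.036, 0, 0.134, 0, 0, 0, 0.1], [-0.027, 0, 0.139, 0, 0, 0, 0.1], [-0.018, 0, 0.145, 0, 0, 0, 0.1], [-0.01, 0, 0.149, 0, 0, 0, 0.1]],
])

```text
time: 5.05
ee_pos: [0.5511, 0.1007, 0.1056]
tool_rot: [-2.993, -0.267, -0.747]
ft_force: [-2.0, -0.3, 1.1]
grip_width: 0.45
```

Run:
```python
from h import *
print(tost(bot.sense()["ee_pos"]),rel(st([-.041,0,.085]),frame(10,30)),rel(st([-.038,0,.085]),frame(10,30)))
```

```text
[-0.07194775 -0.00404432  0.10562756] ([0.0176, -0.0039, 0.0328], [-0.0033, 0.0341, 0.0028]) ([0.0203, -0.0039, 0.0342], [-0.0033, 0.0341, 0.0028])
```

Run:
```python
from h import *
save("wrist","w2")
s=bot.sense()
print(tost(s["ee_pos"]),s["joint_velocities"].round(3),s["joints"].round(3),s["ft_force"],rel(st([-.041,0,.085]),frame(10,30)))
```

```text
[-0.07132829 -0.00402058  0.1055895 ] [ 0.007 -0.014 -0.009  0.025 -0.001  0.002 -0.   ] [ 0.014  0.365 -0.314  2.262  1.315  0.149 -2.921] [ 0.61729648 -0.50365544  0.391907  ] ([0.0171, -0.0039, 0.0324], [-0.0033, 0.0339, 0.0026])
```

View pics/w2.png

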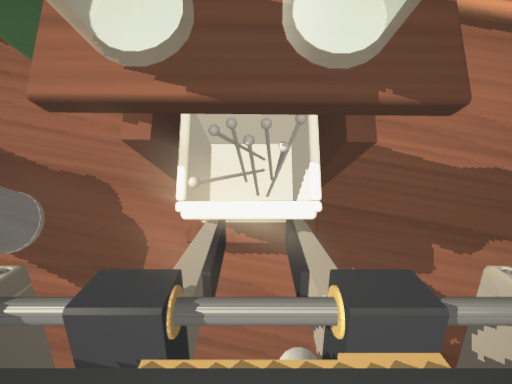

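The wrist view shows the caddy at (250,165) and the fingertips just at its front edge at row 215. The 30° tilt drove joints 6 and 7 to their limits, so I drop to a 20° tilt, which still clears the shelf.

Run:
```python
from h import *
print(rel(st([-.085,0,.105]),frame(10,20)))
```

```text
([-0.0123, -0.0041, -0.0059], [-0.0031, -0.1407, 0.0029])
```

Request:
send_rows([
  [[-0.004, -0.001, -0.002, 0, -0.035, 0, 0.1], [-0.008, -0.002, -0.004, 0, -0.07, 0, 0.1], [-0.012, -0.004, -0.006, 0, -0.105, 0, 0.1], [-0.012, -0.004, -0.006, -0.003, -0.14, 0.003, 0.1], [-0.012, -0.004, -0.006, -0.003, -0.14, 0.003, 0.1], [-0.012, -0.004, -0.006, -0.003, -0.14, 0.003, 0.1], [-0.012, -0.004, -0.006, -0.003, -0.14, 0.003, 0.1], [-0.012, -0.004, -0.006, -0.003, -0.14, 0.003, 0.1]],
])

```text
time: 6.1
ee_pos: [0.5362, 0.1025, 0.1047]
tool_rot: [-3.053, -0.269, -0.537]
ft_force: [-0.0, 0.4, 0.4]
grip_width: 0.449
```

Run:
```python
from h import *
s=bot.sense()
print(tost(s["ee_pos"]),s["joints"].round(3),rel(st([-.085,0,.085]),frame(10,20)),rel(st([-.041,0,.085]),frame(10,20)))
```

```text
[-0.08640817  0.00026327  0.10469294] [ 0.267  0.422 -0.624  2.181  0.844  0.371 -2.425] ([-0.0054, 0.0003, 0.019], [0.0001, 0.001, 0.0014]) ([0.036, 0.0003, 0.034], [0.0001, 0.001, 0.0014])
```

Request:
send_rows([
  [[-0.003, 0, 0.01, 0, 0, 0.001, 0.1], [-0.005, 0, 0.019, 0, 0, 0.001, 0.1], [0.002, 0, 0.022, 0, 0, 0.001, 0.1], [0.008, 0, 0.024, 0, 0, 0.001, 0.1], [0.014, 0, 0.026, 0, 0, 0.001, 0.1], [0.019, 0, 0.028, 0, 0, 0.001, 0.1], [0.024, 0, 0.03, 0, 0, 0.001, 0.1], [0.028, 0, 0.031, 0, 0, 0.001, 0.1]],
])

```text
time: 7.1
ee_pos: [0.573, 0.1088, 0.0851]
tool_rot: [-3.053, -0.267, -0.537]
ft_force: [-1.2, 0.3, 0.2]
grip_width: 0.449
```

Run:
```python
from h import *
s=bot.sense()
print(tost(s["ee_pos"]),s["ft_force"],s["joints"].round(3),rel(st([-.041,0,.085]),frame(10,20)))
```

```text
[-4.90627893e-02  8.98884529e-05  8.50879077e-02] [-1.2070048   0.2752538   0.22284105] [ 0.214  0.503 -0.57   2.108  0.897  0.374 -2.457] ([0.0075, 0.0001, 0.0028], [-0.0, 0.0011, -0.0003])
```

Request:
send_rows([
  [[0.002, 0, 0.001, 0, 0, 0, 0.1], [0.004, 0, 0.0015, 0, 0, 0, 0.1], [0.006, 0, 0.002, 0, 0, 0, 0.1], [0.0075, 0, 0.003, 0, 0, 0, 0.1], [0.009, 0, 0.0035, 0, 0, 0, 0.1], [0.0105, 0, 0.004, 0, 0, 0, 0.1], [0.0105, 0, 0.004, 0, 0, 0, 0.1], [0.0105, 0, 0.004, 0, 0, 0, 0.1]],
])

```text
time: 8.1
ee_pos: [0.5817, 0.1104, 0.0845]
tool_rot: [-3.056, -0.268, -0.532]
ft_force: [-11.1, -1.3, 7.9]
grip_width: 0.454
```

Run:
```python
from h import *
s=bot.sense()
print(tost(s["ee_pos"]),s["ft_force"])
for cam in("top","wrist"):
  save(cam,cam+"3")
  for n in["caddy","caddy_hole_r"]:
    print(n,[(round(d["p"],2),tost(world(cam,d["xyz"])).round(4).tolist()) for d in finder.tip_of(cam,n)[:4]])
```

```text
[-0.04018793  0.00022228  0.0844618 ] [-11.05362354  -1.27240387   7.9217011 ]
caddy [(0.71, [-0.2541, 0.2135, -0.0013]), (0.54, [0.0102, -0.0016, 0.0318]), (0.42, [-0.2433, -0.3114, 0.0106])]
caddy_hole_r [(0.81, [-0.2138, 0.2035, 0.0202]), (0.72, [-0.2898, 0.1877, 0.0166]), (0.62, [-0.0117, -0.0375, 0.0468]), (0.54, [-0.0181, 0.0405, 0.0483])]
caddy []
caddy_hole_r [(0.94, [-0.0126, 0.0394, 0.0493]), (0.59, [-0.009, -0.0438, 0.0448])]
```

The caddy meets the rail with 11 N, and its holes read at stand x −9…−13 mm against the −11 wanted. Now I retreat and go over the pin.

Run:
```python
from h import *
print(rel(st([-.08,0,.095]),frame(10,20)),rel(st([-.13,0,.20]),frame(10,20)))
print(bot.sense()["joints"].round(2))
```

```text
([-0.0339, 0.0002, -0.0234], [0.0013, 0.0043, 0.0004]) ([-0.0455, 0.0004, -0.1391], [0.0013, 0.0043, 0.0004])
[ 0.21  0.52 -0.57  2.08  0.89  0.39 -2.44]
```

Request:
send_rows([
  [[-0.017, 0, -0.01, 0, 0, 0, 0.1], [-0.034, 0, -0.022, 0, 0, 0, 0.1], [-0.036, 0, -0.05, 0, 0, 0, 0.1], [-0.04, 0, -0.08, 0, 0, 0, -0.3], [-0.042, 0, -0.11, 0, -0.05, 0.0, -1], [-0.045, 0, -0.139, 0, -0.12, 0, -1], [-0.045, 0, -0.139, 0, -0.2, 0, -1], [-0.045, 0, -0.139, 0, -0.26, 0, -1]],
])

```text
time: 9.4
ee_pos: [0.497, 0.095, 0.2015]
tool_rot: [-3.119, -0.271, -0.14]
ft_force: [0.0, 0.8, 0.5]
grip_width: 0.972
```

```bash
cat >> h.py <<'E'
PN=np.array([.439,-.2355,.011]); PYAW=107.3
def pinpt(back,up=0,tilt=30,ahead=.0064):
    "TCP for the pad centre at pin x=-back, axis 'ahead' mm ahead of TCP along tool z"
    R=frame(PYAW,tilt); d=Ro.from_euler('z',PYAW,degrees=True).apply([1,0,0])
    return PN-back*d-R.apply([0,0,ahead])+[0,0,up], R
E
python3 - <<'E'
from h import *
s=bot.sense(); print(tost(s["ee_pos"]),s["joints"].round(2))
p,R=pinpt(.03,.16,30); print(p,rel(p,R)); p2,R2=pinpt(.03,.16,0);print(rel(p2,R2))
E
```

```text
[-0.12629713 -0.00031578  0.20153599] [ 0.54  0.37 -0.94  1.99  0.41  0.88 -2.01]
[ 0.44887285 -0.26719806  0.17654256] ([-0.1117, 0.3484, 0.0151], [0.5162, 0.3237, -1.6301])
([-0.112, 0.3453, 0.0142], [0.0763, -0.0669, -1.6981])
```

Request:
send_rows([
  [[-0.014, 0.045, 0, 0.052, 0.032, -0.163, -1], [-0.028, 0.09, 0, 0.103, 0.065, -0.326, -1], [-0.042, 0.135, 0, 0.155, 0.097, -0.489, -1], [-0.056, 0.18, 0, 0.206, 0.13, -0.652, -1], [-0.07, 0.225, 0, 0.258, 0.162, -0.815, -1], [-0.084, 0.268, 0.005, 0.31, 0.194, -0.978, -1], [-0.098, 0.31, 0.01, 0.361, 0.227, -1.141, -1], [-0.112, 0.348, 0.015, 0.413, 0.259, -1.304, -1]],
])

```text
time: 10.4
ee_pos: [0.4473, -0.2698, 0.175]
tool_rot: [-2.039, -1.873, -0.39]
ft_force: [0.9, 1.2, 0.2]
grip_width: 0.999
```

Run:
```python
from h import *
s=bot.sense(); print(s["ee_pos"],s["joints"].round(2))
p,R=pinpt(.03,.16,30); print(p,rel(p,R))
save("wrist","w4")
for n in["pin","pin_nose"]:
    print(n,[(round(d["p"],2),world("wrist",d["xyz"]).round(4).tolist(),pix("wrist",world("wrist",d["xyz"])).round().tolist()) for d in finder.tip_of("wrist",n)[:4]])
```

```text
[ 0.44727843 -0.26979931  0.17498272] [ 1.48  0.94 -1.28  1.72  0.49  1.3   0.01]
[ 0.44887285 -0.26719806  0.17654256] ([0.0032, 0.0013, -0.0003], [0.1146, 0.071, -0.3598])
pin [(0.97, [0.441, -0.2393, 0.0091], [256.0, 206.0]), (0.84, [0.5303, -0.4226, 0.0032], [345.0, 356.0])]
pin_nose [(0.81, [0.2678, -0.1415, 0.0157], [120.0, 146.0]), (0.63, [0.3981, -0.1064, 0.0066], [217.0, 114.0])]
```

```bash
sed -i 's/PN=np.array.*/PN=np.array([.4405,-.238,.011]); PYAW=107.7/' h.py
python3 - <<'E'
from h import *
p,R=pinpt(.03,.09,30); print(p,rel(p,R))
E
```

```text
[ 0.4505939  -0.26962836  0.10654256] ([-0.0284, 0.0074, 0.0606], [0.1205, 0.0686, -0.375])
```

Request:
send_rows([
  [[-0.007, 0.002, 0.015, 0.04, 0.023, -0.125, -1], [-0.014, 0.004, 0.03, 0.08, 0.046, -0.25, -1], [-0.021, 0.006, 0.045, 0.12, 0.069, -0.375, -1], [-0.028, 0.007, 0.06, 0.12, 0.069, -0.375, -1], [-0.028, 0.007, 0.06, 0.12, 0.069, -0.375, -1], [-0.028, 0.007, 0.06, 0.12, 0.069, -0.375, -1], [-0.028, 0.007, 0.06, 0.12, 0.069, -0.375, -1], [-0.028, 0.007, 0.06, 0.12, 0.069, -0.375, -1]],
])

```text
time: 11.55
ee_pos: [0.4498, -0.2671, 0.1094]
tool_rot: [-1.58, -2.176, -0.42]
ft_force: [0.5, -0.2, 0.0]
grip_width: 1.0
```

Run:
```python
from h import *
s=bot.sense(); print(s["ee_pos"],s["joints"].round(2))
im=save("wrist","w5")
for n in["pin","pin_nose"]:
    print(n,[(round(d["p"],2),world("wrist",d["xyz"]).round(4).tolist(),pix("wrist",world("wrist",d["xyz"])).round().tolist()) for d in finder.tip_of("wrist",n)[:4]])
for d in finder.cut_out("wrist","pin")[:2]:
    v,u=np.nonzero(d["pixels"]); P=np.array([ray("wrist",a,b,.011)[:2] for a,b in zip(u,v)]); m=P.mean(0)
    dr=np.linalg.svd(P-m,full_matrices=False)[2][0]; dr*=np.sign(dr[1]); t=(P-m)@dr
    print(d["p"],len(u),m,np.degrees(np.arctan2(dr[1],dr[0])),m+dr*t.max(),m+dr*t.min())
```

```text
[ 0.44977019 -0.2670619   0.10943267] [ 1.4   1.12 -1.26  1.65  0.6   1.4   0.33]
pin [(0.85, [0.4388, -0.2339, 0.0095], [254.0, 207.0]), (0.57, [0.2205, -0.3234, 0.0139], [21.0, 224.0])]
pin_nose [(0.8, [0.269, -0.1394, 0.0162], [137.0, 81.0]), (0.69, [0.3973, -0.1092, 0.0056], [253.0, 95.0])]Traceback (most recent call last):
  File "<stdin>", line 7, in <module>
  File "h.py", line 9, in ray
    c=calibration(cam); R=np.array(c["R"]);t=np.array(c["t"])
ValueError: time passes only in moves, steps and waits
```

View pics/w5.png

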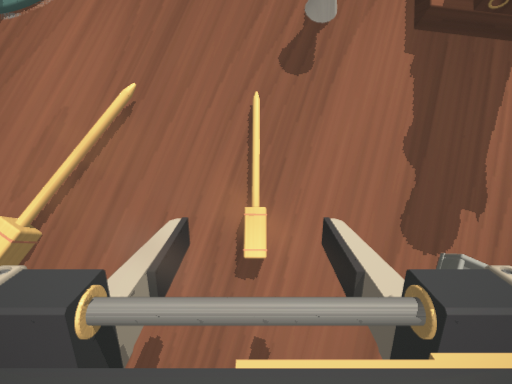

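The wrist view shows the pin lying straight between the fingers: nose (256,93), shoulder (256,208), grip end about (256,256).

Run:
```python
from h import *
a=ray("wrist",256.5,93,.011);b=ray("wrist",256,208,.02);print(a,b,np.linalg.norm((a-b)[:2]),np.degrees(np.arctan2(*(a-b)[1::-1])), ray("wrist",256,239,.022),ray("wrist",256,257,.0))
p,R=pinpt(.03,.0,30); print(p,rel(p,R))
```

```text
[ 0.40072477 -0.10840983  0.011     ] [ 0.44154165 -0.235512    0.02      ] 0.13349524361143222 107.80361030792807 [ 0.45097687 -0.26446777  0.022     ] [ 0.45638631 -0.28096935  0.        ]
[ 0.4505939  -0.26962836  0.01654256] ([-0.0485, 0.0001, 0.0787], [-0.004, 0.0025, 0.0052])
```

```bash
sed -i 's/PN=np.array.*/PN=np.array([.4410,-.2355,.011]); PYAW=107.8/' h.py
python3 - <<'E'
from h import *
for u in(.03,.006): p,R=pinpt(.03,u,30); print(p,rel(p,R))
E
```

```text
[ 0.45114908 -0.2671107   0.04654256] ([-0.0317, 0.0014, 0.0538], [-0.0032, 0.0025, 0.0037])
[ 0.45114908 -0.2671107   0.02254256] ([-0.0436, 0.0014, 0.0746], [-0.0032, 0.0025, 0.0037])
```

Request:
send_rows([
  [[-0.011, 0, 0.018, 0, 0, 0, -1], [-0.021, 0.001, 0.036, -0.003, 0.002, 0.004, -1], [-0.032, 0.001, 0.054, -0.003, 0.002, 0.004, -1], [-0.036, 0.001, 0.06, -0.003, 0.002, 0.004, -1], [-0.04, 0.001, 0.067, -0.003, 0.002, 0.004, -1], [-0.0436, 0.0014, 0.0746, -0.003, 0.002, 0.004, -1], [-0.0436, 0.0014, 0.0746, -0.003, 0.002, 0.004, -1], [-0.0436, 0.0014, 0.0746, -0.003, 0.002, 0.004, -1]],
])

```text
time: 12.75
ee_pos: [0.4514, -0.267, 0.0228]
tool_rot: [-1.583, -2.172, -0.424]
ft_force: [0.0, -0.6, 0.3]
grip_width: 1.0
```

Run:
```python
from h import *
s=bot.sense(); print(s["ee_pos"],s["ft_force"])
p,R=pinpt(.03,0,30); print(p,rel(p,R))
```

```text
[ 0.45136254 -0.26703758  0.02283519] [ 0.02241143 -0.58302378  0.30239636]
[ 0.45114908 -0.2671107   0.01654256] ([-0.0031, -0.0002, 0.0054], [0.0, 0.0006, 0.0001])
```

Request:
send_rows([
  [[-0.0015, 0, 0.003, 0, 0, 0, -1], [-0.003, 0, 0.0054, 0, 0, 0, -1], [-0.003, 0, 0.0054, 0, 0, 0, 0.3], [-0.003, 0, 0.0054, 0, 0, 0, 1], [-0.003, 0, 0.0054, 0, 0, 0, 1], [-0.003, 0, 0.0054, 0, 0, 0, 1], [-0.003, 0, 0.0054, 0, 0, 0, 1], [-0.003, 0, 0.0054, 0, 0, 0, 1]],
], force=45)

```text
time: 13.75
ee_pos: [0.4511, -0.2668, 0.0163]
tool_rot: [-1.583, -2.171, -0.424]
ft_force: [-0.2, 0.1, 0.4]
grip_width: 0.368
```

Request:
send_rows([
  [[0, 0, 0, 0, 0, 0, 1], [0, 0, 0, 0, 0, 0, 1], [0, 0, 0, 0, 0, 0, 1], [0.01, 0, -0.017, 0, 0, 0, 1], [0.02, 0, -0.034, 0, 0, 0, 1], [0.03, 0, -0.052, 0, 0, 0, 1], [0.035, 0, -0.06, 0, 0, 0, 1], [0.035, 0, -0.06, 0, 0, 0, 1]],
])

```text
time: 14.75
ee_pos: [0.4513, -0.2669, 0.0865]
tool_rot: [-1.584, -2.172, -0.423]
ft_force: [0.0, -0.8, -2.2]
grip_width: 0.238
```

Run:
```python
from h import *
s=bot.sense(); R=Ro.from_rotvec(s["tool_rot"])
im=save("wrist","w6")
cv2.imwrite("pics/w6c.png",im[60:300,130:390,::-1])
for cam in("wrist","side"):
  if cam=="side": read_camera(cam)
  for n in["pin","pin_nose"]:
    print(cam,n,[(round(d["p"],2),R.inv().apply(world(cam,d["xyz"])-s["ee_pos"]).round(4).tolist(),world(cam,d["xyz"]).round(3).tolist()) for d in finder.tip_of(cam,n)[:4]])
print("expect", [R.inv().apply(R.apply([0,0,.0064])+a*Ro.from_euler('z',PYAW,degrees=True).apply([1,0,0])).round(4).tolist() for a in(.03,.164)])
for a in(.03,.164): print(pix("wrist",s["ee_pos"]+R.apply([0,0,.0064])+a*Ro.from_euler('z',PYAW,degrees=True).apply([1,0,0])))
```

```text
wrist pin [(0.87, [0.0263, -0.0004, 0.0226], [0.441, -0.235, 0.08])]
wrist pin_nose [(0.83, [0.1175, -0.1391, 0.1513], [0.265, -0.141, 0.014]), (0.67, [0.1422, 0.0003, 0.0914], [0.4, -0.106, 0.078])]
side pin [(0.58, [-0.0251, -0.235, 0.0712], [0.223, -0.326, 0.012]), (0.55, [-0.1824, 0.0248, -0.0175], [0.526, -0.418, 0.011]), (0.45, [0.028, -0.0001, 0.0186], [0.441, -0.235, 0.084])]
side pin_nose [(0.58, [0.1479, 0.0037, 0.0914], [0.402, -0.1, 0.081]), (0.55, [0.1213, -0.1387, 0.1463], [0.265, -0.14, 0.02])]
expect [[0.026, 0.0, 0.0214], [0.1422, 0.0, 0.0882]]
[253.82423972 189.18119665]
[254.08685877  26.68408858]
```

View pics/w6.png

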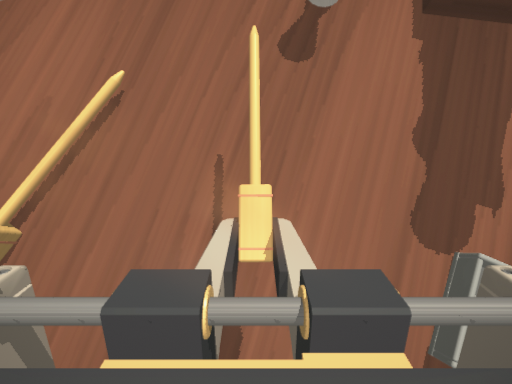

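The pin is held straight and level: the nose shows at (255,27) and I predicted (254,27). Next I go in front of the right-hand hole.

```bash
cat >> h.py <<'E'
SH=np.array([.026,0,.0214]); NO=np.array([.1422,0,.0882])
def ins(ys,z=.049,x=-.011,tilt=30,yaw=100):
    R=frame(yaw,tilt); return st([x,ys,z])-R.apply(SH),R
E
python3 - <<'E'
from h import *
for a in((-.235,.07),(-.225,.049)): p,R=ins(*a); print(p,rel(p,R))
E
```

```text
[ 0.65704245 -0.14885198  0.07553294] ([0.0376, 0.2323, 0.0326], [-0.069, -0.0006, 0.1175])
[ 0.65530597 -0.1390039   0.05453294] ([0.0356, 0.2337, 0.0557], [-0.069, -0.0006, 0.1175])
```

Request:
send_rows([
  [[0.006, 0.039, 0.005, -0.012, 0, 0.02, 1], [0.012, 0.077, 0.01, -0.023, 0, 0.04, 1], [0.019, 0.116, 0.016, -0.035, 0, 0.06, 1], [0.025, 0.155, 0.022, -0.046, 0, 0.08, 1], [0.031, 0.193, 0.027, -0.058, 0, 0.1, 1], [0.0376, 0.2323, 0.0326, -0.069, 0, 0.1175, 1], [0.0376, 0.2323, 0.0326, -0.069, -0.0006, 0.1175, 1], [0.0376, 0.2323, 0.0326, -0.069, -0.0006, 0.1175, 1]],
])

```text
time: 16.05
ee_pos: [0.6566, -0.1492, 0.0755]
tool_rot: [-1.737, -2.071, -0.464]
ft_force: [-0.8, -0.3, -1.7]
grip_width: 0.235
```

Run:
```python
from h import *
s=bot.sense(); R=Ro.from_rotvec(s["tool_rot"]); print(s["joints"].round(2),s["ft_force"])
im=save("wrist","w7"); print("nose now stand",tost(s["ee_pos"]+R.apply(NO)),"sh",tost(s["ee_pos"]+R.apply(SH)))
for cam in("wrist","side"):
  if cam=="side": read_camera(cam)
  for n in["pin_nose","stand_hole_r","caddy_hole_r","caddy"]:
    print(cam,n,[(round(d["p"],2),tost(world(cam,d["xyz"])).round(4).tolist(),pix(cam,world(cam,d["xyz"])).round().tolist()) for d in finder.tip_of(cam,n)[:4]])
```

```text
[ 0.98  1.22 -1.19  1.38  0.59  1.28  0.07] [-0.8351533  -0.33015708 -1.67133741]
nose now stand [-0.01155506 -0.10122681  0.07004562] sh [-0.01147615 -0.23525909  0.06989871]
wrist pin_nose [(0.87, [-0.0122, -0.1022, 0.0671], [253.0, 30.0])]
wrist stand_hole_r [(0.94, [-0.011, -0.0611, 0.0505], [254.0, 7.0])]
wrist caddy_hole_r []
wrist caddy []
side pin_nose [(0.75, [-0.3944, -0.1898, 0.0168], [324.0, 194.0]), (0.58, [-0.007, -0.0995, 0.0709], [223.0, 189.0])]
side stand_hole_r [(0.7, [-0.0091, 0.0591, 0.0539], [216.0, 216.0]), (0.57, [-0.0074, -0.0633, 0.0502], [222.0, 199.0])]
side caddy_hole_r [(0.83, [-0.2116, 0.1994, 0.0148], [271.0, 256.0]), (0.63, [-0.288, 0.1886, 0.0107], [295.0, 256.0]), (0.54, [-0.0104, -0.0399, 0.0492], [222.0, 202.0]), (0.47, [-0.0109, 0.0411, 0.0494], [218.0, 215.0])]
side caddy [(0.57, [-0.2517, 0.2154, 0.0022], [283.0, 263.0]), (0.46, [0.0143, 0.0016, 0.0358], [213.0, 211.0])]
```

View pics/w7.png

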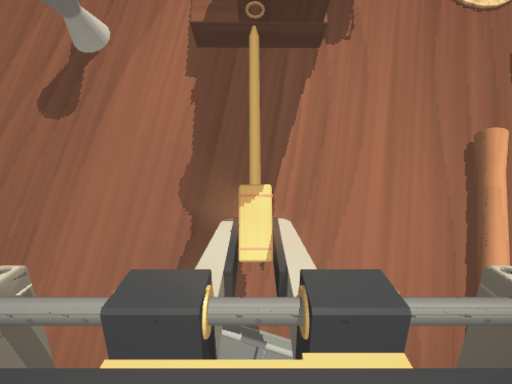

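The hole's brass bush shows at (255,9), straight ahead of the nose at (254,30). I lower the pin to hole height, then insert it.

Run:
```python
from h import *
print(pix("wrist",st([-.011,-.06,.049])))
for a in((-.225,.049),(-.205,.049),(-.15,.049)): p,R=ins(*a); print(a,rel(p,R))
```

```text
[253.60991411   8.37717135]
(-0.225, 0.049) ([-0.0018, -0.0, 0.0241], [0.0009, 0.0009, 0.0001])
(-0.205, 0.049) ([0.0155, -0.0001, 0.0341], [0.0009, 0.0009, 0.0001])
(-0.15, 0.049) ([0.0632, -0.0001, 0.0615], [0.0009, 0.0009, 0.0001])
```

Request:
send_rows([
  [[0, 0, 0.008, 0, 0, 0, 1], [-0.001, 0, 0.016, 0.001, 0.001, 0, 1], [-0.002, 0, 0.024, 0.001, 0.001, 0, 1], [-0.002, 0, 0.0241, 0.001, 0.001, 0, 1], [0.004, 0, 0.0275, 0.001, 0.001, 0, 1], [0.01, 0, 0.031, 0.001, 0.001, 0, 1], [0.0155, 0, 0.0341, 0.001, 0.001, 0, 1], [0.0155, 0, 0.0341, 0.001, 0.001, 0, 1]],
])

```text
time: 17.55
ee_pos: [0.6518, -0.1181, 0.0547]
tool_rot: [-1.735, -2.072, -0.465]
ft_force: [-0.3, 0.5, -2.7]
grip_width: 0.236
```

Run:
```python
from h import *
s=bot.sense(); R=Ro.from_rotvec(s["tool_rot"]); print(s["ft_force"])
im=save("wrist","w8"); print("nose now stand",tost(s["ee_pos"]+R.apply(NO)),"sh",tost(s["ee_pos"]+R.apply(SH)))
cv2.imwrite("pics/w8c.png",cv2.resize(im[0:120,180:330,::-1],None,fx=4,fy=4,interpolation=cv2.INTER_CUBIC))
print(pix("wrist",st([-.011,-.06,.049])))
for y in (-.175,-.15,-.11,-.06): p,R=ins(y); print(y,rel(p,R))
```

```text
[-0.29706004  0.4878874  -2.65979919]
nose now stand [-0.0111024  -0.06977526  0.04949207] sh [-0.01084711 -0.20380709  0.04920367]
[253.46585555  16.75128978]
-0.175 ([0.0255, -0.0002, 0.0148], [-0.0005, 0.0, 0.0009])
-0.15 ([0.0471, -0.0002, 0.0273], [-0.0005, 0.0, 0.0009])
-0.11 ([0.0818, -0.0002, 0.0473], [-0.0005, 0.0, 0.0009])
-0.06 ([0.1251, -0.0001, 0.0723], [-0.0005, 0.0, 0.0009])
```

View pics/w8c.png

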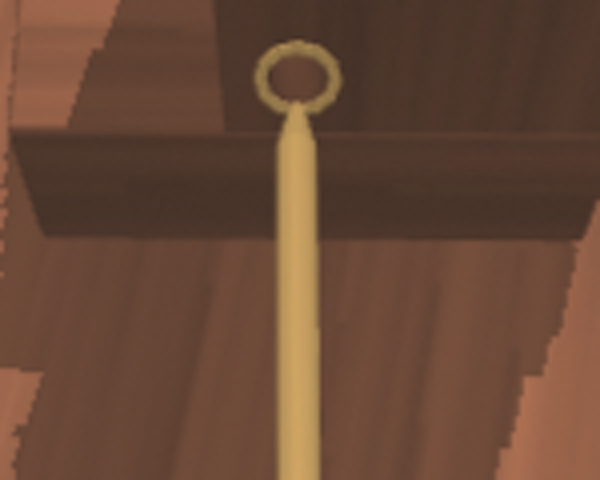

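The nose tip at crop (296,102) points at the ring, centre (298,78), with under 1 mm of side error. I insert in steps.

Request:
send_rows([
  [[0.006, 0, 0.0034, 0, 0, 0, 1], [0.012, 0, 0.0068, 0, 0, 0.001, 1], [0.018, 0, 0.0104, 0, 0, 0.001, 1], [0.024, 0, 0.0139, 0, 0, 0.001, 1], [0.03, 0, 0.0174, 0, 0, 0.001, 1], [0.036, 0, 0.0208, 0, 0, 0.001, 1], [0.0415, 0, 0.024, 0, 0, 0.001, 1], [0.047, 0, 0.0272, 0, 0, 0.001, 1]],
])

```text
time: 18.6
ee_pos: [0.6425, -0.0651, 0.0544]
tool_rot: [-1.738, -2.07, -0.465]
ft_force: [1.3, 0.3, -2.0]
grip_width: 0.238
```

Run:
```python
from h import *
s=bot.sense(); R=Ro.from_rotvec(s["tool_rot"]); print(s["ft_force"],s["moment"])
print("nose now stand",tost(s["ee_pos"]+R.apply(NO)),"sh",tost(s["ee_pos"]+R.apply(SH)))
for y in (-.11,-.08,-.06): p,R=ins(y); print(y,rel(p,R))
```

```text
[ 1.26728573  0.32830201 -2.02016288] [-0.83406406 -0.26863228  0.04091274]
nose now stand [-0.01076177 -0.01599299  0.04911929] sh [-0.01081494 -0.15002508  0.048843  ]
-0.11 ([0.0347, -0.0002, 0.0199], [-0.0004, -0.0002, -0.0007])
-0.08 ([0.0607, -0.0002, 0.0349], [-0.0004, -0.0002, -0.0007])
-0.06 ([0.078, -0.0002, 0.0449], [-0.0004, -0.0002, -0.0007])
```

No resistance so far. I carry on to ys = −0.08.

Request:
send_rows([
  [[0.0076, 0, 0.0044, 0, 0, 0, 1], [0.0152, 0, 0.0087, 0, 0, 0, 1], [0.0228, 0, 0.0131, 0, 0, 0, 1], [0.0304, 0, 0.0175, 0, 0, 0, 1], [0.038, 0, 0.0218, 0, 0, 0, 1], [0.0455, 0, 0.0262, 0, 0, 0, 1], [0.053, 0, 0.0305, 0, 0, 0, 1], [0.0607, 0, 0.0349, 0, 0, 0, 1]],
])

```text
time: 19.6
ee_pos: [0.6303, 0.004, 0.0545]
tool_rot: [-1.738, -2.069, -0.465]
ft_force: [-0.6, 0.3, -1.9]
grip_width: 0.231
```

Run:
```python
from h import *
s=bot.sense(); R=Ro.from_rotvec(s["tool_rot"]); print(s["ft_force"],s["moment"])
print("nose now stand",tost(s["ee_pos"]+R.apply(NO)),"sh",tost(s["ee_pos"]+R.apply(SH)))
for y in (-.065,-.06,-.057): p,R=ins(y); print(y,rel(p,R))
```

```text
[-0.63416894  0.25563226 -1.92308207] [-0.79481493 -0.20106983 -0.05586302]
nose now stand [-0.01071213  0.05417201  0.0492562 ] sh [-0.01077048 -0.07986008  0.04897985]
-0.065 ([0.0129, -0.0002, 0.0074], [-0.0003, -0.0002, -0.0007])
-0.06 ([0.0172, -0.0002, 0.0099], [-0.0003, -0.0002, -0.0007])
-0.057 ([0.0198, -0.0002, 0.0114], [-0.0003, -0.0002, -0.0007])
```

Request:
send_rows([
  [[0.004, 0, 0.0023, 0, 0, 0, 1], [0.008, 0, 0.0046, 0, 0, 0, 1], [0.011, 0, 0.0063, 0, 0, 0, 1], [0.013, 0, 0.0075, 0, 0, 0, 1], [0.0145, 0, 0.0083, 0, 0, 0, 1], [0.016, 0, 0.0092, 0, 0, 0, 1], [0.0172, 0, 0.0099, 0, 0, 0, 1], [0.0172, 0, 0.0099, 0, 0, 0, 1]],
])

```text
time: 20.6
ee_pos: [0.6275, 0.0209, 0.0544]
tool_rot: [-1.741, -2.07, -0.463]
ft_force: [-0.9, -6.2, 0.7]
grip_width: 0.232
```

Run:
```python
from h import *
s=bot.sense(); R=Ro.from_rotvec(s["tool_rot"]); print(s["ft_force"],s["moment"])
print("nose now stand",tost(s["ee_pos"]+R.apply(NO)),"sh",tost(s["ee_pos"]+R.apply(SH)))
```

```text
[-0.91869161 -6.22645434  0.66692424] [-1.49616268 -0.05691331  0.17593327]
nose now stand [-0.01034978  0.07132054  0.04866836] sh [-0.01060407 -0.06271158  0.04874989]
```

The shoulder meets the cheek with 6 N at y ≈ −0.063, which fits the y offset seen earlier. I release and withdraw.

Request:
send_rows([
  [[0, 0, 0, 0, 0, 0, 0.4], [0, 0, 0, 0, 0, 0, 0.2], [0, 0, 0, 0, 0, 0, -0.1], [0, 0, 0, 0, 0, 0, -0.3], [0, 0, 0, 0, 0, 0, -0.5], [0, 0, 0, 0, 0, 0, -0.5], [0, 0, -0.01, 0, 0, 0, -0.5], [0, 0, -0.02, 0, 0, 0, -0.5]],
])

```text
time: 21.6
ee_pos: [0.629, 0.0127, 0.0727]
tool_rot: [-1.738, -2.07, -0.466]
ft_force: [0.2, 0.8, 0.7]
grip_width: 0.749
```

Request:
send_rows([
  [[0, 0, -0.02, 0, 0, 0, -0.5], [0, 0, -0.04, 0, 0, 0, -0.5], [0, 0, -0.06, 0, 0, 0, -0.5], [0, 0, -0.08, 0, 0, 0, -0.5], [-0.02, 0, -0.1, 0, 0, 0, -0.5], [-0.04, 0, -0.11, 0, 0, 0, -0.5], [-0.05, 0, -0.12, 0, 0, 0, -0.5], [-0.05, 0, -0.12, 0, 0, 0, -0.5]],
])

```text
time: 22.6
ee_pos: [0.6469, -0.0897, 0.1506]
tool_rot: [-1.739, -2.068, -0.466]
ft_force: [-0.0, 0.6, -0.3]
grip_width: 0.746
```

Run:
```python
from h import *
s=bot.sense(); print(s["ft_force"],tost(s["ee_pos"]))
ims={}
for cam in("wrist","side","top"):
  ims[cam]=save(cam,cam+"9")
  for n in["pin","pin_nose","stand_hole_r","caddy_hole_r","caddy","tumbler_a"]:
    print(cam,n,[(round(d["p"],2),tost(world(cam,d["xyz"])).round(4).tolist(),pix(cam,world(cam,d["xyz"])).round().tolist()) for d in finder.tip_of(cam,n)[:4] if np.linalg.norm(tost(world(cam,d["xyz"])))<.25])
r=lambda a,f:cv2.resize(a,None,fx=f,fy=f,interpolation=cv2.INTER_CUBIC)
A=r(ims["wrist"],.78)[:300]; B=r(ims["side"][150:250,180:280],3)
cv2.imwrite("pics/end.png",np.hstack([A,B])[:,:,::-1])
```

```text
[-0.04699663  0.58552631 -0.27429322] [-0.01071356 -0.20816058  0.15057758]
wrist pin [(0.74, [-0.0134, -0.0603, 0.0476], [252.0, 112.0])]
wrist pin_nose []
wrist stand_hole_r [(0.55, [-0.0132, -0.0582, 0.0507], [252.0, 109.0])]
wrist caddy_hole_r []
wrist caddy []
wrist tumbler_a []
side pin [(0.74, [0.0247, -0.0018, 0.1786], [208.0, 176.0])]
side pin_nose []
side stand_hole_r [(0.71, [-0.0083, -0.0619, 0.0511], [222.0, 199.0]), (0.55, [-0.0113, 0.0587, 0.0509], [217.0, 217.0])]
side caddy_hole_r [(0.45, [-0.0122, 0.0398, 0.0488], [218.0, 215.0]), (0.43, [-0.011, -0.0413, 0.0523], [222.0, 201.0])]
side caddy [(0.42, [0.0145, 0.0017, 0.0343], [213.0, 211.0])]
side tumbler_a [(0.89, [0.0265, 0.0474, 0.1809], [205.0, 183.0]), (0.62, [0.0288, -0.0391, 0.1872], [209.0, 169.0]), (0.47, [-0.0095, -0.058, 0.0499], [222.0, 199.0])]
top pin [(0.73, [0.0054, -0.0024, 0.0359], [229.0, 143.0]), (0.47, [-0.0139, -0.0613, 0.0476], [250.0, 145.0])]
top pin_nose []
top stand_hole_r [(0.74, [-0.0101, -0.0584, 0.0493], [249.0, 144.0]), (0.56, [-0.0155, 0.0617, 0.0494], [207.0, 152.0])]
top caddy_hole_r [(0.98, [-0.0132, -0.0396, 0.0494], [243.0, 146.0]), (0.69, [-0.0146, 0.0388, 0.0504], [215.0, 151.0])]
top caddy [(0.73, [0.0047, 0.0022, 0.0349], [227.0, 144.0])]
top tumbler_a [(0.98, [0.0258, 0.0463, 0.1779], [206.0, 124.0]), (0.69, [0.0219, -0.0362, 0.1777], [238.0, 120.0])]
```

View pics/end.png

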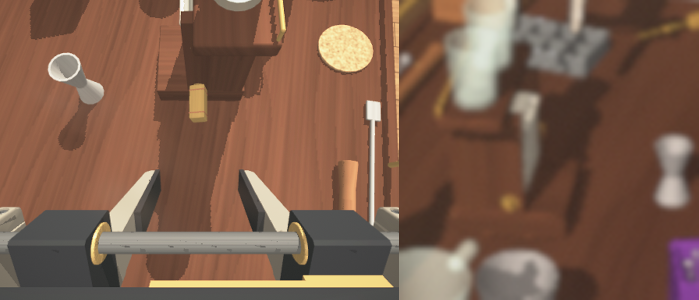

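The grip sits at the right cheek at (198,103), and a brass tip shows at the left cheek in the side view at (510,203). The tumblers, jigger and others are in place. One enlarged crop checks that the shoulder is seated.

Run:
```python
from h import *
im=cv2.imread("pics/wrist9.png")
cv2.imwrite("pics/e2.png",cv2.resize(im[60:180,190:330],None,fx=5,fy=5,interpolation=cv2.INTER_CUBIC))
f=lambda p:((pix("wrist",st(p))-[190,60])*5).round()
for y in(-.0625,-.0685): print(y,f([-.011,y,.058]),f([-.011,y-.05,.058]),f([-.011,y-.05,.036]),"plinth edge",f([-.011,-.0625,.035]))
```

```text
-0.0625 [319. 240.] [319. 454.] [319. 489.] plinth edge [320. 290.]
-0.0685 [319. 265.] [319. 481.] [319. 514.] plinth edge [320. 290.]
```

View pics/e2.png

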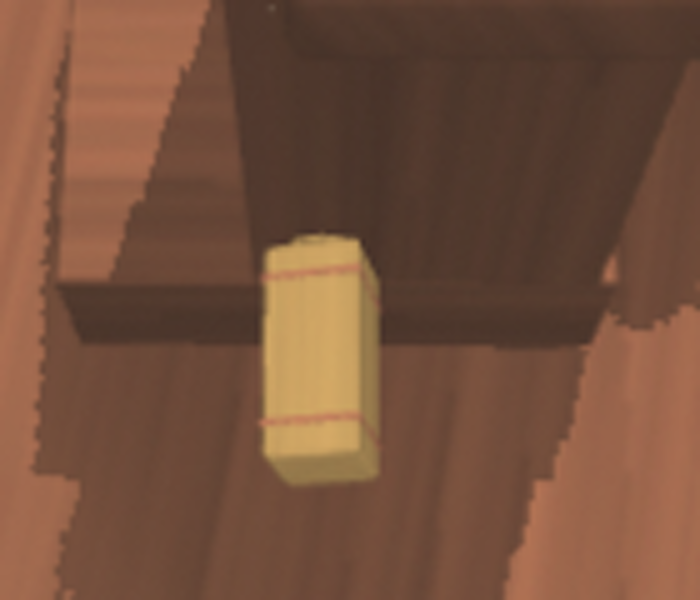

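The crop puts the shoulder edge at row 242 (240 expected if seated) and the grip end at row 455 (454 expected), so the pin is seated.

```bash
python3 -c "
from cell import bot
print(bot.sense()['ft_force']); print(bot.hand_in())"
```

```text
[ 0.90267238 -0.17819728 -0.41184993]
the job is handed in; nothing more can be done
None
```

The caddy is back against the stop rail, and the 134 mm pin is in from the right with its shoulder on the cheek. I let go and handed in at about 23.5 s of robot time. No verdict was reported.

**What I did:** I pushed the caddy back with the fingers spread and tilted 20°, until it met the rail with 11 N. I then gripped the middle-sized pin with a 30° lean so the gripper stayed clear of the shelf. It went in without resistance until the shoulder met the cheek with 6 N.

**Last checks:**
- **Pin seat:** in the close wrist view, the shoulder and grip end are within 2 rows of a five-times-enlarged crop of where a fully seated pin should be (about 0.5 mm).
- **Pin nose:** a brass tip shows at the left cheek, but the networks did not report the nose itself. That it sticks out at least 6 mm rests on the measured arm pose, about 8 to 11 mm.
- **Neighbours:** the jigger still stands and both tumblers were found at their places. I saw no sign of anything else moved, but did not measure the cup, jug, bottle and tray again.

**What disagreed or went wrong:**
- The networks put the seated pin 3–4 mm forward of the hole in the top view and level with it in the wrist view. They put the caddy at stand x +5 mm (top) and +14 mm (side), where +9 is nominal. That is about their accuracy, and the 12 mm holes limit the real play to about 2 mm either way.
- A first push attempt tilted at 30° ran joints 6 and 7 to the ends of their ranges. The readings came out 0.001 rad past each limit as printed, so I changed to 20°. If that counted as passing the range, the attempt fails on it.

I viewed 11 pictures, one over the budget.

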